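Set the fill-volume dial and enter it

ROBOT

A 6-joint arm with a two-finger parallel gripper is mounted at the origin on a cart in front of the work surface, level with it; the furniture and walls round the work are solid. World frame = base frame: x ahead of the robot, y to its left, z up, the work surface at z = 0. Lengths are in mm, angles in rad, forces in N, time in s.
With the tool pointing down it reaches from about 350 to 775 mm from the base axis. Payload 7.3 kg.
Tool frame: the origin (TCP) lies at the very end of the fingers, on their centre line; the grasp point (between the pads) lies 19 mm behind it (env.hold_point_z is the distance from the TCP to the grasp point, in mm); z points along the fingers, y is the direction in which the jaws open and shut (so a half turn about z gives the same grasp; the last joint's range is limited). The gripper opens to 92 mm and grips with 3 to 60 N. Pads are 19 mm wide; open, the fingers measure 130 mm over their backs; the gripper's body (75 mm by 190 mm) begins 47 mm behind the grasp point.
Start: joints at [1.109, 0.342, 1.524, -0, 1.275, -0.146], TCP at [163.038, 499.062, 226.741] pointing down, gripper open.
Joint ranges: [-2.53, 2.53], [-0.77, 2.02], [0.04, 2.7], [-1, 4.14], [0.28, 2.66], [-3.11, 3.11]. Speed limits (rad/s): [2.57, 2.57, 3.14, 3.14, 3.14, 3.14].

INTERFACE

Orientations are given as [roll, pitch, yaw] about the fixed x, y, z axes, in that order (R = Rz(yaw) Ry(pitch) Rx(roll)).
In Python, from station import monitor, optics, env gives the robot as it stands. The module is installed in compiled form; this text tells all that it offers.
- The arm moves only by the tool drive_tool, never from a script. Its argument "plan" is a list of rows, each an object of numbers: "gripper": the opening, from 0 (shut) to 1 (fully open); "dx", "dy", "dz": the shift along the tool's x, y, z in m; "spin": the turn about the tool's z in degrees. A call has 1 to 20 rows; each row shifts and turns the commanded pose from where the row before left it, along the tool's axes as they then stand; what a row does not reach is not made up. A row lasts 1/10 s, in which the tool goes at most 50 mm and 8.59 degrees, less where a joint would pass 70% of its speed; a pose out of reach is approached as far as the arm can. A call with a gripper value outside its range is refused whole. The fingers move at their own pace and stop on an object; "squeeze" is the grip in N (left out, the last holds). Time passes only in rows, so rows that do not move let the fingers close. It gives the time, the measured TCP pose, the force and the opening at its end, in the units of the state.
- monitor.sense(): the state, without advancing time (a new reading comes with each control period).
- optics.capture(name): name is "scene" or "top"; returns (picture, depth): 384x512x3 uint8, red, green, blue; 384x512 float32, mm along the optical axis (not along the pixel's ray), 0 where there is no reading.
- optics.camera_params(name): a dict with "intrinsics" (3x3 intrinsics, pixels), "camera_from_world" (4x4, takes a point from world to camera coordinates). Camera axes: x right, y up, looking along -z (the intrinsics and any distortion apply to the point x, -y, -z); pixel columns grow to the right and rows downward; lengths in mm; the calibration is good to about 2 mm. A picture is of the moment at which its call begins. camera_params takes no time and is no camera call.
- env.sign_off(): hands the job in, once; it reports no verdict.
The state is a dict: "time_s": time; "qpos": joint angles; "qvel": joint speeds; "joint_torque": joint torques, N m; "ee_pos": TCP position; "ee_rot": TCP orientation; "ft_force": force on the tool from outside, world axes, zero at the start; "wrist_torque": the same for the moment, N m; "opening": finger opening in mm.
Only numpy, scipy, OpenCV 4.12 (cv2) and the standard library are available. Lean on these libraries where they do the work, as an engineer would, in place of code of your own. Each camera call takes 0.05 s, during which the arm holds its last target.

TASK

Set the fill volume on the low white setter box: with the fingertips in the round finger pocket of the jog dial, push the dial round, either way, until the index line on the dial runs on into the one long line of the scale on the collar, and leave it standing there. Only then push the round button on the same box fully in with a fingertip, and let it come back out. Do not disturb the screw cap, the bottle or the brass weight beside the work.

Things in the scene. Friction and masses are not known exactly. Their poses are not given: they have to be found in the camera images.
- setter: white setter box, fixed to the worktop, 32 mm high; origin at worktop height under the dial axis; the box reaches x -100 to +100, y -154 to +100 mm. On it a fixed aluminium collar (outer diameter 182, inner 145 mm) with the scale, 32 to 50 mm above the worktop; the jog dial turns inside it, its face flush at 50 mm. Left of the box stands a blue bottle carousel, 190 mm high: pass over or round it.
- dial (a joint): turning angle of the flat grey jog dial (diameter 140 mm) about its vertical axis through the setter's origin, in rad, growing counter-clockwise seen from above; at 0 its index line points along the setter's +x and its pocket lies at the setter's -x side. It turns without end stops within at least a full turn either way, and stays where it is left (friction 0.06 N m, about 1.5 N at the pocket). The dial is flush in its collar, so there is nothing on it to pinch.
- pocket (a point): middle of the mouth of the round finger pocket in the dial: 46 mm diameter, upright walls, 14 mm deep (floor 36 mm above the worktop), centre 43 mm from the dial axis, opposite the index line. This point turns with the dial.
- index_tip (a point): outer end of the dial's index line (white, 30 x 3 mm, radial) carried out to 72.5 mm from the dial axis, at the height of the dial's face, 50 mm; turns with the dial.
- target_line (a point): inner end of the target line: the only long line of the scale (black, 17 x 3 mm, radial, across the collar; the 23 other lines are 6 x 1.2 mm, every 15 degrees), 72.5 mm from the dial axis, 50 mm above the worktop. The collar's turn on the box, and so this line's place, differs from start to start; it does not move in a run. The dial is set when index_tip lies on this point.
- enter (a joint): travel of the push button, in m: 0 out, 0.006 fully in; a spring pushes it back, about 5 N when fully in.
- enter_top (a point): middle of the top face of the round black push button (30 mm diameter, in a grey housing on the box beside the collar, at x = -35, y = -125 mm in the setter's frame); it is pushed straight down by 6 mm.
- stock_cap: white plastic screw cap, 30 mm diameter, 17 mm high, loose, lying on the setter box about 100 mm behind the button; origin at the centre of its underside. Leave alone.
- stock_bottle: white plastic bottle, 43 mm diameter, 98 mm high, loose, standing behind the setter box; origin at the centre of its underside. Leave alone.
- check_weight: brass balance weight with a knob, 22 mm diameter, 34 mm high, loose, standing behind the setter box; origin at the centre of its underside. Leave alone.

How it is judged:
By the outcome, as a careful person would: the job done as asked, in the order asked, and still so for the second after the job is handed in, with the robot touching nothing.
It also fails if it takes over 56 s, if anything falls off the work surface, if the arm or the gripper's body presses on something with over 40 N, if the wrist force passes 120 N, or if a joint passes its speed limit or range.

## Working session

There is one attempt and no reset: what is moved stays moved. The work goes in short steps, Python scripts to look and compute and a tool call to move; the robot and the scene stay as the last step left them, time stands still between calls to the robot, and variables do not carry over. Pictures are saved under pics/ and viewed, and the job is handed in when it is done.

Besides the shell and the picture viewer there is one more tool, called after "Request:" by a JSON object that holds its "fn" and its "kwargs". drive_tool: Moves the arm, as the interface text tells. Its arguments: {"type":"object","properties":{"plan":{"type":"array","items":{"type":"object","properties":{"gripper":{"type":"number"},"dx":{"type":"number"},"dy":{"type":"number"},"dz":{"type":"number"},"spin":{"type":"number"}}}},"squeeze":{"type":"number"}},"required":["plan"]}

```bash
mkdir -p pics; ls; python3 - <<'E'
from station import monitor, optics, env
import cv2, numpy as np
np.set_printoptions(suppress=True,precision=4)
print(monitor.sense(), env.hold_point_z)
for n in ("scene","top"):
    p,d=optics.capture(n); np.savez(f"pics/{n}0.npz",p=p,d=d)
    cv2.imwrite(f"pics/{n}0.png",cv2.resize(p[:,:,::-1],(800,600),interpolation=cv2.INTER_CUBIC))
    print(n,optics.camera_params(n))
E
```

```text
pics
{'time_s': 0.0, 'qpos': array([ 1.109 ,  0.3427,  1.525 , -0.    ,  1.2754, -0.146 ]), 'qvel': array([-0.0005,  0.0018,  0.0005,  0.0013, -0.0008, -0.0018]), 'joint_torque': array([ -0.0001, -43.122 , -24.423 ,   0.0719,   0.0559,  -0.0001]), 'ee_pos': array([162.8536, 498.6633, 226.0372]), 'ee_rot': array([-3.14  , -0.0002,  2.8258]), 'ft_force': array([ 0.3278, -0.8633, -0.3596]), 'wrist_torque': array([-0.004 ,  0.0055,  0.0415]), 'opening': 91.96865960196935} 18.8
scene {'intrinsics': array([[495.2675,   0.    , 251.7938],
       [  0.    , 495.2675, 190.5765],
       [  0.    ,   0.    ,   1.    ]]), 'camera_from_world': array([[  -0.8168,   -0.5768,    0.0082,  391.8623],
       [   0.477 ,   -0.6674,    0.5718, -426.3948],
       [  -0.3244,    0.471 ,    0.8203, -638.1866],
       [   0.    ,    0.    ,    0.    ,    1.    ]])}
top {'intrinsics': array([[397.1258,   0.    , 254.1566],
       [  0.    , 397.1258, 183.3038],
       [  0.    ,   0.    ,   1.    ]]), 'camera_from_world': array([[  -0.0268,   -0.9992,   -0.0296, -100.5936],
       [   0.9941,   -0.0298,    0.1046, -603.1731],
       [  -0.1054,   -0.0266,    0.9941, -866.3007],
       [   0.    ,    0.    ,    0.    ,    1.    ]])}
```

View pics/scene0.png

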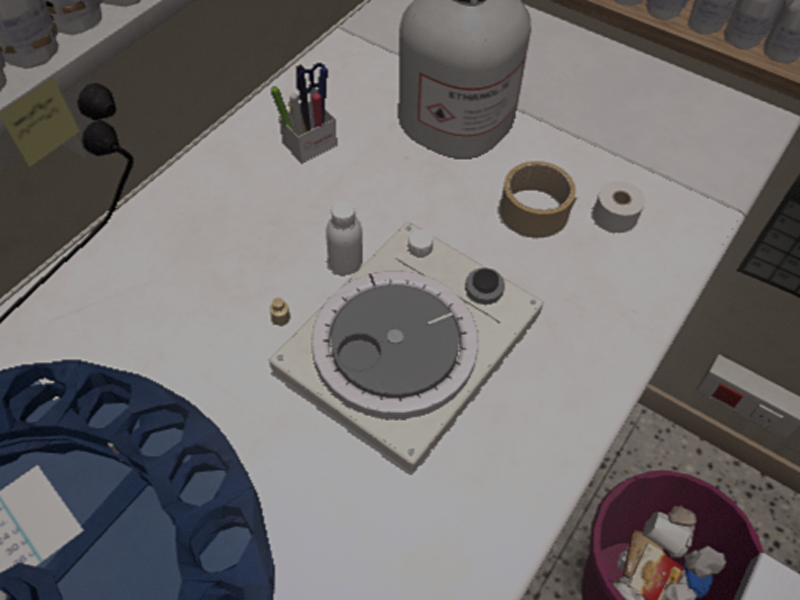

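View pics/top0.png

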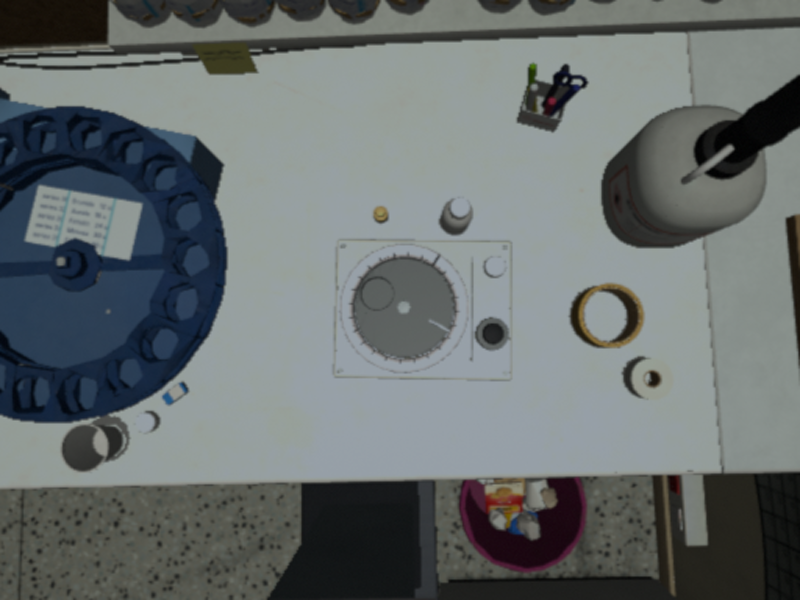

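The pictures show the setter: in the top view (800x600) the dial centre is at about (404,308), the pocket at (377,294), the index line at (438,327), the long target line at (435,260) and the button at (492,333). In the scene view the same items are at (395,336), (358,352), (441,319), (373,280) and (485,280). The carousel lies left of the box. Next I'll measure these.

```bash
cat > h.py <<'E'
import numpy as np, cv2
from station import monitor, optics, env
np.set_printoptions(suppress=True,precision=2)
def cam(n):
    P=optics.camera_params(n); return np.array(P["intrinsics"]),np.array(P["camera_from_world"])
def proj(n,X):
    K,T=cam(n); X=np.atleast_2d(X); c=X@T[:3,:3].T+T[:3,3]; c=c*[1,-1,-1]
    u=c@K.T; return u[:,:2]/u[:,2:]
def ray(n,uv,z):
    K,T=cam(n); uv=np.atleast_2d(uv).astype(float)
    d=np.c_[uv,np.ones(len(uv))]@np.linalg.inv(K).T*[1,-1,-1]
    d=d@T[:3,:3]; o=-T[:3,:3].T@T[:3,3]
    return o+d*((z-o[2])/d[:,2])[:,None]
def rect(n,p,c,half=115,z=50,s=3):
    # rectified view of plane z, s px/mm, up=+x left=+y
    N=int(2*half*s); v,u=np.mgrid[:N,:N]
    X=np.stack([c[0]+half-v/s,c[1]+half-u/s,np.full(u.shape,float(z))],-1).reshape(-1,3)
    m=proj(n,X).astype(np.float32).reshape(N,N,2)
    return cv2.remap(p,m[...,0],m[...,1],cv2.INTER_CUBIC)
E
python3 - <<'E'
from h import *
print(proj("top",[[163,499,227]]))
for n,g in (("scene",(395,336)),("top",(404,308))):
    f=np.load(f"pics/{n}0.npz");p,d=f["p"],f["d"]
    c=ray(n,np.array(g)*.64,50)[0]; print(n,c,"dist",np.hypot(*c[:2]))
    r=rect(n,p,c); cv2.imwrite(f"pics/r_{n}0.png",np.clip(r[:600,:690,::-1].astype(int)*1,0,255).astype(np.uint8))
    # dial mask: grey dark
    hsv=cv2.cvtColor(r,cv2.COLOR_RGB2GRAY)
    m=(hsv<125).astype(np.uint8)
    cs,_=cv2.findContours(cv2.morphologyEx(m,cv2.MORPH_OPEN,np.ones((15,15))),cv2.RETR_EXTERNAL,cv2.CHAIN_APPROX_NONE)
    for k in cs:
        if cv2.contourArea(k)<1500: continue
        e=cv2.fitEllipse(cv2.convexHull(k)); 
        print(" blob world",c[0]+115-e[0][1]/3,c[1]+115-e[0][0]/3,"axes mm",np.array(e[1])/3)
E
```

```text
[[-106.98  439.1 ]]
scene [ 568.24 -127.59   50.  ] dist 582.3925563700982
 blob world 459.7650961209241 -174.182158370306 axes mm [  8.81 104.02]
 blob world 462.6431682237886 -108.58982235142581 axes mm [ 7.75 54.37]
 blob world 464.52882903108036 -63.21156714309248 axes mm [ 7.61 57.91]
 blob world 524.478200368971 -240.46839290806645 axes mm [45.6  50.39]
 blob world 539.4744873969657 -67.9921355838477 axes mm [ 66.37 120.28]
 blob world 616.713551931471 -240.58212174921226 axes mm [19.76 27.91]
 blob world 567.500427338372 -125.42179256626956 axes mm [147.64 148.49]
 blob world 562.3771770128511 -33.0624989464779 axes mm [ 78.88 206.05]
 blob world 702.3015379239026 -197.7313527062435 axes mm [ 57.73 110.26]
top [ 567.15 -127.05   50.  ] dist 581.2114929231819
 blob world 528.663075059353 -246.95802923764313 axes mm [45.17 47.18]
 blob world 569.1104729271916 -126.10890814389313 axes mm [150.88 152.46]
 blob world 684.2916748620061 -201.0497243873827 axes mm [30.29 38.08]
```

View pics/r_scene0.png

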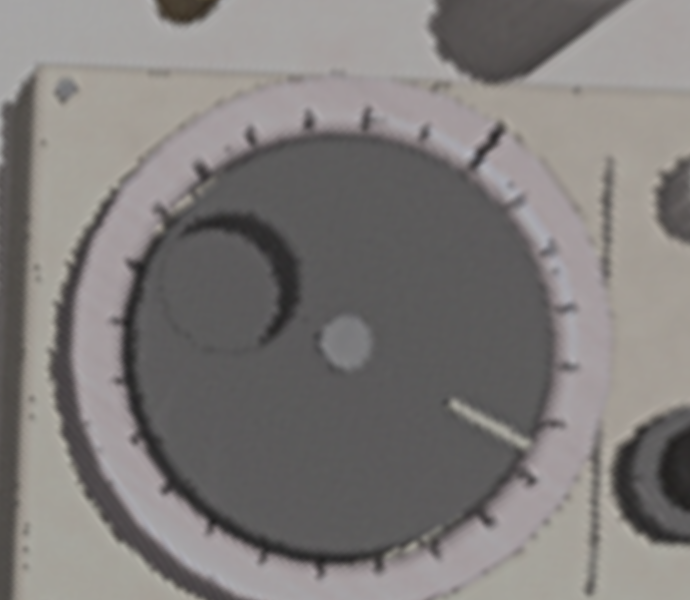

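View pics/r_top0.png

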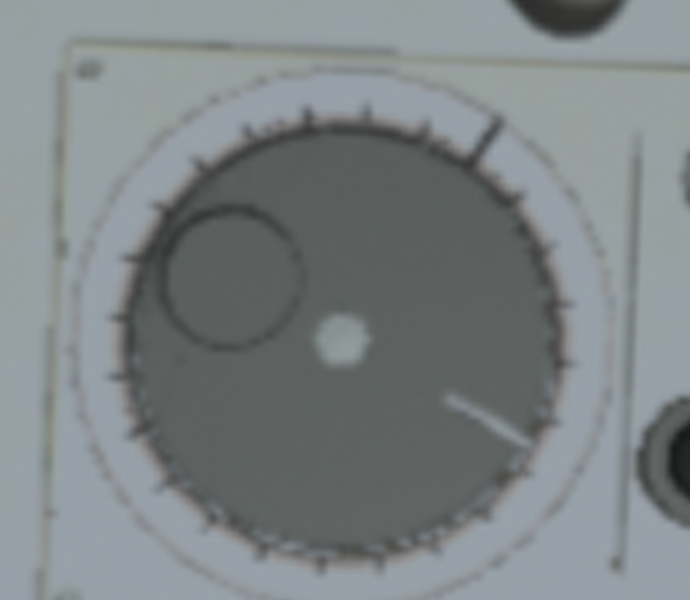

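Both rectified views show the index line at lower right, from (452,402) to (530,446), and the long line at upper right, from (475,165) to (500,125). The pocket is at upper left, near (229,278). I'll get the angles from a polar unwrapping.

```bash
cat >> h.py <<'E'
def circ(P):
    A=np.c_[2*P,np.ones(len(P))]; s=np.linalg.lstsq(A,(P**2).sum(1),rcond=None)[0]
    return s[:2],np.sqrt(s[2]+s[:2]@s[:2])
def fitc(P):
    for _ in range(6):
        c,r=circ(P); e=np.abs(np.hypot(*(P-c).T)-r); k=e<max(1.0,2*np.median(e)); P=P[k]
    return c,r,len(P)
def analyse(n,p,c,verbose=True):
    g=cv2.cvtColor(p,cv2.COLOR_RGB2GRAY).astype(np.float32)
    def samp(c,r,a):
        X=np.stack([c[0]+r*np.cos(a),c[1]+r*np.sin(a),np.full(np.broadcast(r,a).shape,50.)],-1)
        m=proj(n,X.reshape(-1,3)).astype(np.float32).reshape(*X.shape[:2],2)
        return cv2.remap(g,m[...,0],m[...,1],cv2.INTER_LINEAR)
    a=np.radians(np.arange(0,360,.25))[None]
    # dial centre: outward max gradient dark->bright near r=72.5
    c=np.array(c[:2],float)
    for it in range(3):
        r=np.arange(66,84,.25)[:,None]; S=cv2.GaussianBlur(samp(c,r,a),(0,0),2)
        k=np.argmax(np.diff(S,axis=0),0); rr=r[k,0]
        c,R,N=fitc(np.c_[c[0]+rr*np.cos(a[0]),c[1]+rr*np.sin(a[0])])
    # index: bright line r 42..66
    r=np.arange(44,66,.5)[:,None]; prof=samp(c,r,a).mean(0); 
    def peak(prof,a0=None):
        w=cv2.GaussianBlur(np.r_[prof,prof,prof][None].astype(np.float32),(0,0),2)[0]; L=len(prof)
        k=L+int(np.argmax(w[L:2*L])); b=np.median(w)
        i=np.arange(k-16,k+17); y=np.clip(w[i]-b-.3*(w[k]-b),0,None)
        return (np.sum(i*y)/y.sum()-L)*.25
    idx=peak(prof)
    r=np.arange(81,88,.5)[:,None]; prof2=-samp(c,r,a).mean(0)
    # outer band: local contrast
    prof2=prof2-cv2.blur(np.r_[prof2,prof2,prof2][None].astype(np.float32),(61,1))[0][len(prof2):2*len(prof2)]
    tg=peak(prof2)
    print(n,"centre",c,"R",R,N,"idx",idx,"target",tg,"need",(tg-idx+180)%360-180)
    return c,idx,tg
E
python3 - <<'E'
from h import *
for n in ("scene","top"):
    p=np.load(f"pics/{n}0.npz")["p"]; c,i,t=analyse(n,p,[567.5,-126])
    # button: dark
    K=ray(n,np.array([(485,280),(492,333)][n=="top"])*.64,50)[0]
    r=rect(n,p,K,half=35,s=6,z=50); cv2.imwrite(f"pics/b_{n}.png",r[...,::-1]); print("btn guess z50",K)
    f=np.load(f"pics/{n}0.npz")["d"]; 
    Kc,T=cam(n)
    for z in (45,50,55,60): print(z, ray(n,np.array([(485,280),(492,333)][n=="top"])*.64,z)[0])
    u,v=(np.array([(485,278),(492,333)][n=="top"])*.64).astype(int)
    dd=f[v,u]; o=-T[:3,:3].T@T[:3,3]; x=np.linalg.inv(Kc)@[u,v,1]*dd*[1,-1,-1]; print("depth pt",T[:3,:3].T@x+o)
    u,v=(np.array([(395,336),(404,308)][n=="top"])*.64).astype(int)
    dd=f[v,u]; x=np.linalg.inv(Kc)@[u,v,1]*dd*[1,-1,-1]; print("dial depth pt",T[:3,:3].T@x+o)
E
```

```text
scene centre [ 567.49 -125.41] R 72.30148786758551 1090 idx 243.15890101707635 target 323.5266578626196 need 80.36775684554323
btn guess z50 [ 527.9 -249.2   50. ]
45 [ 529.38 -252.64   45.  ]
50 [ 527.9 -249.2   50. ]
55 [ 526.42 -245.76   55.  ]
60 [ 524.94 -242.32   60.  ]
depth pt [ 529.96 -250.5    53.57]
dial depth pt [ 569.44 -126.93   49.87]
top centre [ 568.13 -126.09] R 73.56313148716717 1097 idx 242.068224113949 target 324.60639697522845 need 82.53817286127946
btn guess z50 [ 528.68 -248.81   50.  ]
45 [ 528.81 -249.42   45.  ]
50 [ 528.68 -248.81   50.  ]
55 [ 528.55 -248.19   55.  ]
60 [ 528.42 -247.58   60.  ]
depth pt [ 528.93 -246.61   52.48]
dial depth pt [ 567.35 -125.85   51.42]
```

```bash
python3 - <<'E'
import cv2,numpy as np
cv2.imwrite("pics/b.png",np.hstack([cv2.resize(cv2.imread(f"pics/b_{n}.png"),(400,400)) for n in("scene","top")]))
E
```

```text
(no output)
```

View pics/b.png

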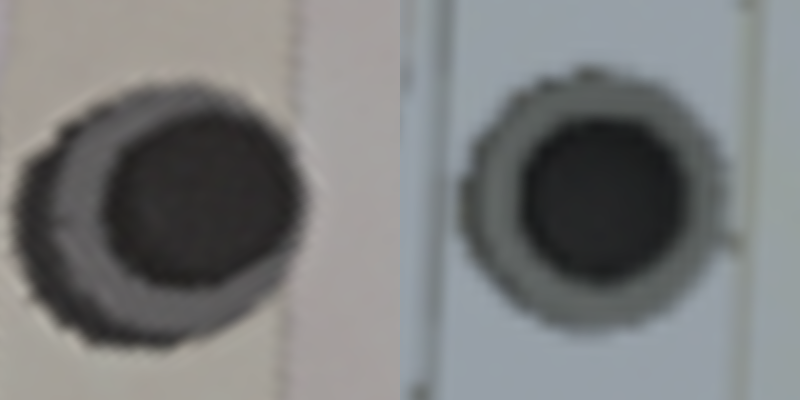

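```bash
cat >> h.py <<'E'
def comb(n,p,c,idx0=None,verbose=True):
    """centre from the 24 scale lines (every 15 deg), then index and target angles"""
    g=cv2.cvtColor(p,cv2.COLOR_RGB2GRAY).astype(np.float32)
    def samp(c,r,a):
        X=np.stack(np.broadcast_arrays(c[0]+r*np.cos(a),c[1]+r*np.sin(a),50.+0*r),-1)
        m=proj(n,X.reshape(-1,3)).astype(np.float32).reshape(*X.shape[:2],2)
        return cv2.remap(g,m[...,0],m[...,1],cv2.INTER_LINEAR)
    def cen(c,a0,r0,r1,hw,sign):
        a=np.radians(a0+np.arange(-hw,hw+.01,.1)); q=sign*samp(c,np.arange(r0,r1,.5)[:,None],a[None]).mean(0)
        q=q-np.percentile(q,25); q=cv2.GaussianBlur(q[None].astype(np.float32),(0,0),3)[0]
        y=np.clip(q-.35*q.max(),0,None); k=int(np.argmax(q))
        lo=k
        while lo>0 and y[lo]>0: lo-=1
        hi=k
        while hi<len(y)-1 and y[hi]>0: hi+=1
        s=slice(lo,hi+1); return np.degrees((a[s]*y[s]).sum()/y[s].sum()),q.max()
    c=np.array(c[:2],float); _,i0,t0=analyse(n,p,c)
    for it in range(6):
        th=np.array([cen(c,t0+15*k,75,78.5,5,-1)[0] for k in range(24)])
        e=th-t0-15*np.arange(24); w=np.abs(e-np.median(e))<3
        for _ in range(3):
            A=np.c_[np.ones(24),-np.sin(np.radians(th)),np.cos(np.radians(th))]
            s=np.linalg.lstsq(A[w],e[w],rcond=None)[0]; res=e-A@s; w=np.abs(res)<max(.4,2.5*np.median(np.abs(res)))
        c=c+np.radians(s[1:])*76.7
        t0=t0+s[0]
    tl=cen(c,t0,80,88,5,-1)[0]; ix=cen(c,i0,44,64,8,1)[0]
    ia,ib=cen(c,i0,42,52,8,1)[0],cen(c,i0,56,66,8,1)[0]
    print(n,"comb centre",c,"n",w.sum(),"rms",res[w].std(),"target comb/line",t0,tl,"idx",ix,"(in/out",ia,ib,") need",(t0-ix+180)%360-180)
    return c,ix,t0
E
python3 - <<'E'
from h import *
for n in ("scene","top"): comb(n,np.load(f"pics/{n}0.npz")["p"],[567.6,-125.7])
E
```

```text
scene centre [ 567.48 -125.41] R 72.30375759363993 1092 idx 243.16400575364491 target 323.5288525005815 need 80.36484674693656
scene comb centre [ 568.59 -127.14] n 23 rms 0.1594873375439214 target comb/line 324.14356124643126 324.02109045014475 idx 241.2817641062555 (in/out 241.282616448059 241.28977134027792 ) need 82.86179714017578
top centre [ 568.13 -126.11] R 73.5536244612608 1093 idx 242.06342792573173 target 324.6135750320311 need 82.55014710629939
top comb centre [ 568.92 -126.28] n 23 rms 0.18834882488138574 target comb/line 324.0993610338768 324.3934054650218 idx 241.2799068110881 (in/out 241.4332826468163 240.96739518261398 ) need 82.81945422278869
```

The scale comb agrees in both views: index at 241.28°, target at 324.12°, so the dial must turn +82.8°. The dial centre is at about (568.8, -126.6), the pocket at about (589.5, -88.9) and the button at (528.7, -249, ~53). The distance from centre to button is 129 mm, which matches the expected 129.8 mm. I'll move above the pocket with the fingers shut.

Request:
{"fn": "drive_tool", "kwargs": {"plan": [{"gripper": 0,"dx": -0.015,"dy": -0.011,"dz": -0.012},{"gripper": 0,"dx": -0.0295,"dy": -0.0214,"dz": -0.012},{"gripper": 0,"dx": -0.0295,"dy": -0.0214},{"gripper": 0,"dx": -0.0295,"dy": -0.0214},{"gripper": 0,"dx": -0.0295,"dy": -0.0214},{"gripper": 0,"dx": -0.0295,"dy": -0.0214},{"gripper": 0,"dx": -0.0295,"dy": -0.0214},{"gripper": 0,"dx": -0.0295,"dy": -0.0214},{"gripper": 0,"dx": -0.0295,"dy": -0.0214},{"gripper": 0,"dx": -0.0295,"dy": -0.0214},{"gripper": 0,"dx": -0.0295,"dy": -0.0214},{"gripper": 0,"dx": -0.0295,"dy": -0.0214},{"gripper": 0,"dx": -0.0295,"dy": -0.0214},{"gripper": 0,"dx": -0.0295,"dy": -0.0214},{"gripper": 0,"dx": -0.0295,"dy": -0.0214},{"gripper": 0,"dx": -0.0295,"dy": -0.0214},{"gripper": 0,"dx": -0.0295,"dy": -0.0214},{"gripper": 0,"dx": -0.0295,"dy": -0.0214},{"gripper": 0,"dx": -0.0295,"dy": -0.0214},{"gripper": 0,"dx": -0.0295,"dy": -0.0214}]}}

```text
schema error: expected keys gripper, dx, dy, dz, spin
```

Request:
{"fn": "drive_tool", "kwargs": {"plan": [{"spin": 8},{"spin": 8},{"spin": 8},{"spin": 8},{"spin": 8},{"spin": 8},{"spin": 8},{"spin": 8},{"spin": 8},{"spin": 8},{"spin": 8},{"spin": 8},{"spin": 4.6},{}]}}

```text
schema error: expected keys gripper, dx, dy, dz, spin
```

Request:
{"fn": "drive_tool", "kwargs": {"plan": [{"gripper": 0,"dx": -0.015,"dy": -0.011,"dz": -0.012,"spin": 0},{"gripper": 0,"dx": -0.0295,"dy": -0.0214,"dz": -0.012,"spin": 0},{"gripper": 0,"dx": -0.0295,"dy": -0.0214,"dz": 0,"spin": 0},{"gripper": 0,"dx": -0.0295,"dy": -0.0214,"dz": 0,"spin": 0},{"gripper": 0,"dx": -0.0295,"dy": -0.0214,"dz": 0,"spin": 0},{"gripper": 0,"dx": -0.0295,"dy": -0.0214,"dz": 0,"spin": 0},{"gripper": 0,"dx": -0.0295,"dy": -0.0214,"dz": 0,"spin": 0},{"gripper": 0,"dx": -0.0295,"dy": -0.0214,"dz": 0,"spin": 0},{"gripper": 0,"dx": -0.0295,"dy": -0.0214,"dz": 0,"spin": 0},{"gripper": 0,"dx": -0.0295,"dy": -0.0214,"dz": 0,"spin": 0},{"gripper": 0,"dx": -0.0295,"dy": -0.0214,"dz": 0,"spin": 0},{"gripper": 0,"dx": -0.0295,"dy": -0.0214,"dz": 0,"spin": 0},{"gripper": 0,"dx": -0.0295,"dy": -0.0214,"dz": 0,"spin": 0},{"gripper": 0,"dx": -0.0295,"dy": -0.0214,"dz": 0,"spin": 0},{"gripper": 0,"dx": -0.0295,"dy": -0.0214,"dz": 0,"spin": 0},{"gripper": 0,"dx": -0.0295,"dy": -0.0214,"dz": 0,"spin": 0},{"gripper": 0,"dx": -0.0295,"dy": -0.0214,"dz": 0,"spin": 0},{"gripper": 0,"dx": -0.0295,"dy": -0.0214,"dz": 0,"spin": 0},{"gripper": 0,"dx": -0.0295,"dy": -0.0214,"dz": 0,"spin": 0},{"gripper": 0,"dx": -0.0295,"dy": -0.0214,"dz": 0,"spin": 0}]}}

```text
time_s: 2.1
ee_pos: [580.9, -77.9, 250.2]
ee_rot: [3.141, -0.001, 2.826]
ft_force: [0.2, -0.4, -0.0]
opening: 0.4
```

Request:
{"fn": "drive_tool", "kwargs": {"plan": [{"gripper": 0,"dx": 0,"dy": 0,"dz": 0,"spin": 8},{"gripper": 0,"dx": 0,"dy": 0,"dz": 0,"spin": 8},{"gripper": 0,"dx": 0,"dy": 0,"dz": 0,"spin": 8},{"gripper": 0,"dx": 0,"dy": 0,"dz": 0,"spin": 8},{"gripper": 0,"dx": 0,"dy": 0,"dz": 0,"spin": 8},{"gripper": 0,"dx": 0,"dy": 0,"dz": 0,"spin": 8},{"gripper": 0,"dx": 0,"dy": 0,"dz": 0,"spin": 8},{"gripper": 0,"dx": 0,"dy": 0,"dz": 0,"spin": 8},{"gripper": 0,"dx": 0,"dy": 0,"dz": 0,"spin": 8},{"gripper": 0,"dx": 0,"dy": 0,"dz": 0,"spin": 8},{"gripper": 0,"dx": 0,"dy": 0,"dz": 0,"spin": 8},{"gripper": 0,"dx": 0,"dy": 0,"dz": 0,"spin": 8},{"gripper": 0,"dx": 0,"dy": 0,"dz": 0,"spin": 4.6},{"gripper": 0,"dx": 0,"dy": 0,"dz": 0,"spin": 0}]}}

```text
time_s: 3.5
ee_pos: [580.2, -76.6, 250.2]
ee_rot: [-3.141, 0.0, 1.069]
ft_force: [-0.4, -0.2, -0.2]
opening: 0.7
```

Request:
{"fn": "drive_tool", "kwargs": {"plan": [{"gripper": 0,"dx": -0.0063,"dy": 0.0141,"dz": 0.02,"spin": 0},{"gripper": 0,"dx": 0,"dy": 0,"dz": 0.04,"spin": 0},{"gripper": 0,"dx": 0,"dy": 0,"dz": 0.04,"spin": 0},{"gripper": 0,"dx": 0,"dy": 0,"dz": 0.04,"spin": 0},{"gripper": 0,"dx": 0,"dy": 0,"dz": 0.03,"spin": 0},{"gripper": 0,"dx": 0,"dy": 0,"dz": 0.015,"spin": 0},{"gripper": 0,"dx": 0,"dy": 0,"dz": 0,"spin": 0},{"gripper": 0,"dx": 0,"dy": 0,"dz": 0,"spin": 0}]}}

```text
time_s: 4.3
ee_pos: [589.9, -88.9, 66.0]
ee_rot: [-3.142, -0.0, 1.071]
ft_force: [-0.2, 0.3, 1.4]
opening: 0.5
```

```bash
cat > snap.py <<'E'
from h import *
import sys
t=sys.argv[1]; s=monitor.sense(); print(s["time_s"],s["ee_pos"],s["ee_rot"],s["ft_force"],s["qpos"])
o=[]
for n in ("scene","top"):
    p,d=optics.capture(n); np.savez(f"pics/{n}{t}.npz",p=p,d=d)
    u=proj(n,[[568.8,-140,55]])[0]; h=90 if n=="scene" else 70
    u0=np.clip(u.astype(int)-h,0,None); q=p[u0[1]:u0[1]+2*h,u0[0]:u0[0]+2*h]; print(n,"crop origin",u0,"scale",400/(2*h))
    o.append(cv2.resize(q,(400,400),interpolation=cv2.INTER_CUBIC))
cv2.imwrite(f"pics/s{t}.png",np.hstack(o)[...,::-1])
E
python3 snap.py 1
```

```text
4.3 [589.94 -88.92  65.98] [-3.14 -0.    1.07] [-0.18  0.27  1.41] [-0.28  0.63  1.52  0.    0.99  0.22]
scene crop origin [166 118] scale 2.2222222222222223
top crop origin [194 126] scale 2.857142857142857
```

View pics/s1.png

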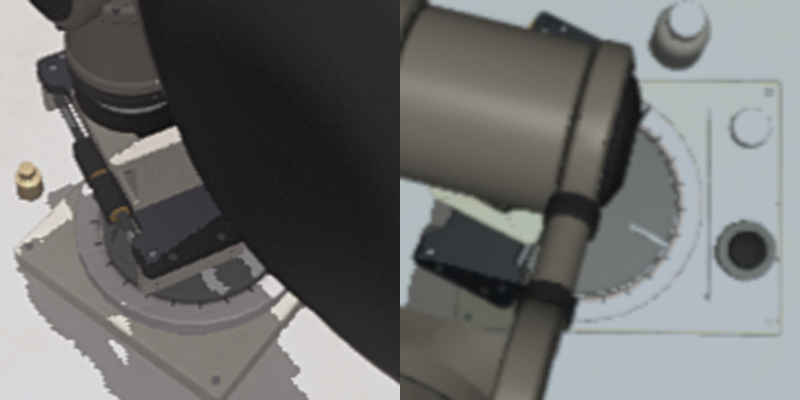

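The arm hides the pocket in both views, but the jaw line runs tangentially as planned. I'll go down gently and watch the force.

Request:
{"fn": "drive_tool", "kwargs": {"plan": [{"gripper": 0,"dx": 0,"dy": 0,"dz": 0.008,"spin": 0},{"gripper": 0,"dx": 0,"dy": 0,"dz": 0.004,"spin": 0},{"gripper": 0,"dx": 0,"dy": 0,"dz": 0.003,"spin": 0},{"gripper": 0,"dx": 0,"dy": 0,"dz": 0.003,"spin": 0},{"gripper": 0,"dx": 0,"dy": 0,"dz": 0,"spin": 0}]}}

```text
time_s: 4.9
ee_pos: [589.5, -88.8, 47.2]
ee_rot: [-3.141, 0.0, 1.07]
ft_force: [0.1, 0.1, -0.4]
opening: 0.6
```

Request:
{"fn": "drive_tool", "kwargs": {"plan": [{"gripper": 0,"dx": 0,"dy": 0,"dz": 0.003,"spin": 0},{"gripper": 0,"dx": 0,"dy": 0,"dz": 0.003,"spin": 0},{"gripper": 0,"dx": 0,"dy": 0,"dz": 0,"spin": 0}]}}

```text
time_s: 5.2
ee_pos: [589.4, -88.8, 41.2]
ee_rot: [-3.141, 0.0, 1.07]
ft_force: [-0.3, -0.6, -0.1]
opening: 0.1
```

Request:
{"fn": "drive_tool", "kwargs": {"plan": [{"gripper": 0,"dx": -0.0002,"dy": -0.0045,"dz": 0,"spin": -6},{"gripper": 0,"dx": -0.0002,"dy": -0.0045,"dz": 0,"spin": -6},{"gripper": 0,"dx": -0.0003,"dy": -0.0045,"dz": 0,"spin": -6},{"gripper": 0,"dx": 0,"dy": 0,"dz": 0,"spin": 0},{"gripper": 0,"dx": 0,"dy": 0,"dz": 0,"spin": 0}]}}

```text
time_s: 5.7
ee_pos: [577.2, -84.4, 41.8]
ee_rot: [3.141, -0.0, 1.381]
ft_force: [-0.2, -0.7, 0.3]
opening: 0.2
```

```bash
python3 snap.py 2
```

```text
5.7 [577.2  -84.4   41.83] [ 3.14 -0.    1.38] [-0.16 -0.73  0.34] [-0.28  0.65  1.58  0.    0.92 -0.09]
scene crop origin [166 118] scale 2.2222222222222223
top crop origin [194 126] scale 2.857142857142857
```

View pics/s2.png

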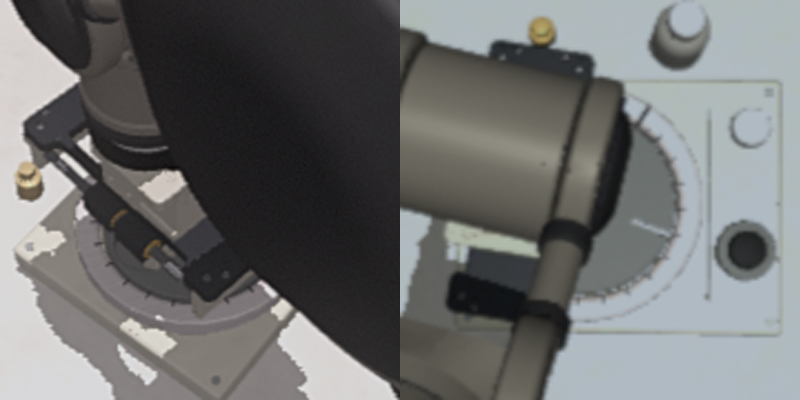

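The dial has begun to turn: the index in the top crop is now at (632,220)-(672,238). I'll go on.

Request:
{"fn": "drive_tool", "kwargs": {"plan": [{"gripper": 0,"dx": -0.0002,"dy": -0.0045,"dz": 0,"spin": -6},{"gripper": 0,"dx": -0.0002,"dy": -0.0045,"dz": 0,"spin": -6},{"gripper": 0,"dx": -0.0003,"dy": -0.0045,"dz": 0,"spin": -6},{"gripper": 0,"dx": -0.0002,"dy": -0.0045,"dz": 0,"spin": -6},{"gripper": 0,"dx": -0.0002,"dy": -0.0045,"dz": 0,"spin": -6},{"gripper": 0,"dx": -0.0003,"dy": -0.0045,"dz": 0,"spin": -6},{"gripper": 0,"dx": -0.0002,"dy": -0.0045,"dz": 0,"spin": -6},{"gripper": 0,"dx": -0.0002,"dy": -0.0045,"dz": 0,"spin": -6},{"gripper": 0,"dx": -0.0003,"dy": -0.0045,"dz": 0,"spin": -6},{"gripper": 0,"dx": 0,"dy": 0,"dz": 0,"spin": 0},{"gripper": 0,"dx": 0,"dy": 0,"dz": 0,"spin": 0}]}}

```text
time_s: 6.9
ee_pos: [539.7, -95.3, 41.7]
ee_rot: [3.141, 0.0, 2.323]
ft_force: [0.7, -0.4, 1.0]
opening: 0.3
```

```bash
python3 snap.py 3
```

```text
6.9 [539.74 -95.35  41.74] [3.14 0.   2.32] [ 0.73 -0.36  1.01] [-0.31  0.6   1.68  0.    0.86 -1.07]
scene crop origin [166 118] scale 2.2222222222222223
top crop origin [194 126] scale 2.857142857142857
```

View pics/s3.png

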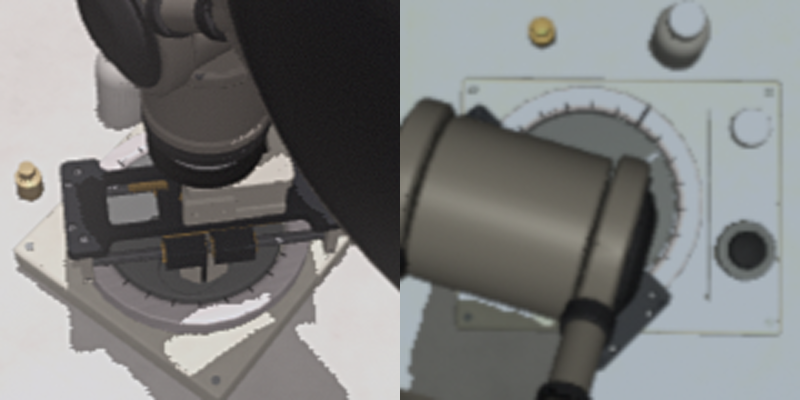

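In the top crop the index tip shows at (653,157), still short of the long line at (643,115). I'll measure what is left.

```bash
cat > idx.py <<'E'
from h import *
import sys
t=sys.argv[1]; lo,hi=float(sys.argv[2]),float(sys.argv[3])
p=np.load(f"pics/top{t}.npz")["p"]; g=cv2.cvtColor(p,cv2.COLOR_RGB2GRAY).astype(np.float32)
c=[568.92,-126.28]; a=np.radians(np.arange(lo,hi,.1))
for r0,r1 in ((58,67),(62,67),(80,88)):
    r=np.arange(r0,r1,.5)[:,None]; X=np.stack(np.broadcast_arrays(c[0]+r*np.cos(a),c[1]+r*np.sin(a),50.+0*r),-1)
    m=proj("top",X.reshape(-1,3)).astype(np.float32).reshape(*X.shape[:2],2)
    q=cv2.remap(g,m[...,0],m[...,1],cv2.INTER_LINEAR).mean(0); q=-q if r0==80 else q
    k=np.argmax(q); y=np.clip(q-np.median(q)-.4*(q.max()-np.median(q)),0,None); y[np.abs(np.arange(len(y))-k)>30]=0
    print(r0,r1,"angle",np.degrees((a*y).sum()/y.sum()),"contrast",q.max()-np.median(q))
E
python3 idx.py 3 302 332;python3 idx.py 2 245 275
```

```text
58 67 angle 302.9419327388426 contrast 33.877243
62 67 angle 302.8994777349733 contrast 40.268555
80 88 angle 324.3896732374958 contrast 74.74292
58 67 angle 247.43314765167446 contrast 40.662598
62 67 angle 247.59239334165864 contrast 41.619934
80 88 angle 265.1300890288111 contrast 0.94177246
```

```bash
python3 idx.py 3 294 320
```

```text
58 67 angle 302.2670728204236 contrast 33.51895
62 67 angle 302.20023965810014 contrast 38.824898
80 88 angle 309.82100680058045 contrast 0.93014526
```

Request:
{"fn": "drive_tool", "kwargs": {"plan": [{"gripper": 0,"dx": -0.0002,"dy": -0.0045,"dz": 0,"spin": -6},{"gripper": 0,"dx": -0.0002,"dy": -0.0045,"dz": 0,"spin": -6},{"gripper": 0,"dx": -0.0002,"dy": -0.0045,"dz": 0,"spin": -6},{"gripper": 0,"dx": 0,"dy": -0.0015,"dz": 0,"spin": -2},{"gripper": 0,"dx": 0,"dy": 0,"dz": 0,"spin": 0},{"gripper": 0,"dx": 0,"dy": 0,"dz": 0,"spin": 0}]}}

```text
time_s: 7.6
ee_pos: [530.8, -107.2, 41.7]
ee_rot: [3.141, 0.0, 2.674]
ft_force: [0.8, 0.2, 0.7]
opening: 0.7
```

```bash
python3 snap.py 4; python3 idx.py 4 310 340
```

```text
7.6 [ 530.76 -107.15   41.74] [3.14 0.   2.67] [0.81 0.16 0.74] [-0.34  0.59  1.7   0.    0.85 -1.44]
scene crop origin [166 118] scale 2.2222222222222223
top crop origin [194 126] scale 2.857142857142857
58 67 angle 321.67906353347155 contrast 41.426712
62 67 angle 321.7384893837994 contrast 43.81807
80 88 angle 324.38388143423253 contrast 74.36783
```

View pics/s4.png

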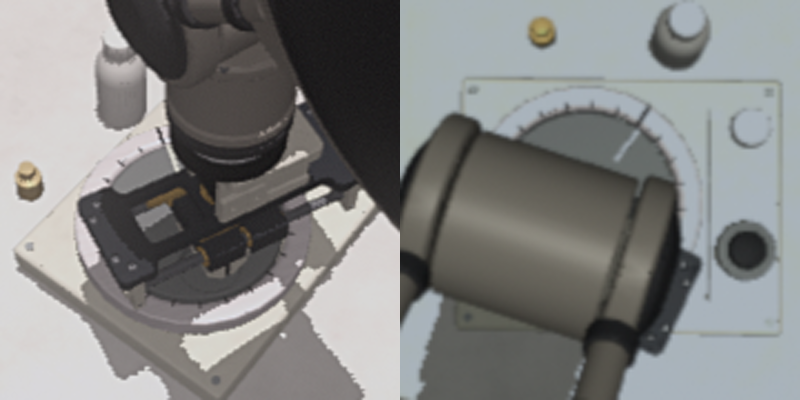

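In the top crop the index (615,160)-(640,122) lies almost in line with the long line, about 2.4-2.5° short. I'll nudge it 1.8 mm.

Request:
{"fn": "drive_tool", "kwargs": {"plan": [{"gripper": 0,"dx": 0,"dy": -0.0009,"dz": 0,"spin": -1.2},{"gripper": 0,"dx": 0,"dy": -0.0009,"dz": 0,"spin": -1.2},{"gripper": 0,"dx": 0,"dy": 0,"dz": 0,"spin": 0},{"gripper": 0,"dx": 0,"dy": 0,"dz": 0,"spin": 0},{"gripper": 0,"dx": 0,"dy": 0,"dz": 0,"spin": 0}]}}

```text
time_s: 8.2
ee_pos: [529.8, -108.9, 41.7]
ee_rot: [3.141, 0.0, 2.717]
ft_force: [2.0, 0.9, 1.0]
opening: 0.5
```

```bash
python3 snap.py 5; python3 idx.py 5 310 340
```

```text
8.2 [ 529.84 -108.87   41.72] [3.14 0.   2.72] [1.99 0.91 1.04] [-0.34  0.59  1.7   0.    0.85 -1.49]
scene crop origin [166 118] scale 2.2222222222222223
top crop origin [194 126] scale 2.857142857142857
58 67 angle 324.33702796535147 contrast 39.88829
62 67 angle 324.24904304607026 contrast 40.27011
80 88 angle 324.38636151480574 contrast 74.792755
```

The dial is aligned within 0.2°. I'll back off the wall slightly, lift straight up, and move clear to check.

Request:
{"fn": "drive_tool", "kwargs": {"plan": [{"gripper": 0,"dx": 0,"dy": 0.002,"dz": 0,"spin": 0},{"gripper": 0,"dx": 0,"dy": 0,"dz": 0,"spin": 0},{"gripper": 0,"dx": 0,"dy": 0,"dz": -0.005,"spin": 0},{"gripper": 0,"dx": 0,"dy": 0,"dz": -0.01,"spin": 0},{"gripper": 0,"dx": 0,"dy": 0,"dz": -0.03,"spin": 0},{"gripper": 0,"dx": 0,"dy": 0,"dz": -0.04,"spin": 0},{"gripper": 0,"dx": 0.04,"dy": 0,"dz": -0.02,"spin": 0},{"gripper": 0,"dx": 0.04,"dy": 0,"dz": 0,"spin": 0},{"gripper": 0,"dx": 0.04,"dy": 0,"dz": 0,"spin": 0},{"gripper": 0,"dx": 0.02,"dy": 0,"dz": 0,"spin": 0},{"gripper": 0,"dx": 0,"dy": 0,"dz": 0,"spin": 0},{"gripper": 0,"dx": 0,"dy": 0,"dz": 0,"spin": 0}]}}

```text
time_s: 9.5
ee_pos: [403.9, -49.8, 147.7]
ee_rot: [3.141, 0.003, 2.718]
ft_force: [0.6, -0.5, 0.3]
opening: 0.2
```

```bash
python3 snap.py 6; python3 idx.py 6 310 340; python3 -c "
from h import *
for n in ('top','scene'):
  try: comb(n,np.load(f'pics/{n}6.npz')['p'],[568.8,-126.5])
  except Exception as e: print(e)"
```

```text
9.5 [403.94 -49.78 147.72] [3.14 0.   2.72] [ 0.61 -0.48  0.35] [-0.31  0.22  1.95  0.    0.97 -1.46]
scene crop origin [166 118] scale 2.2222222222222223
top crop origin [194 126] scale 2.857142857142857
58 67 angle 324.3374822289536 contrast 38.28112
62 67 angle 324.2457926407739 contrast 38.797806
80 88 angle 324.3834787433462 contrast 72.3721
top centre [ 568.16 -126.06] R 73.58364735831219 1078 idx 324.88136210403877 target 324.5688877253218 need -0.3124743787169564
top comb centre [ 568.92 -126.28] n 23 rms 0.188720658815304 target comb/line 324.1021945411602 324.38500050274956 idx 324.61571235554146 (in/out 324.80055210244075 324.40383991771677 ) need -0.5135178143812595
scene centre [ 567.28 -125.4 ] R 72.29837927696047 846 idx 323.07012416791747 target 323.60102595497585 need 0.530901787058383
scene comb centre [ 568.64 -127.16] n 19 rms 0.19443554845720892 target comb/line 324.18372953408635 323.9979292692527 idx 323.74480391724813 (in/out 323.66430083461097 323.7854022302964 ) need 0.43892561683821896
```

View pics/s6.png

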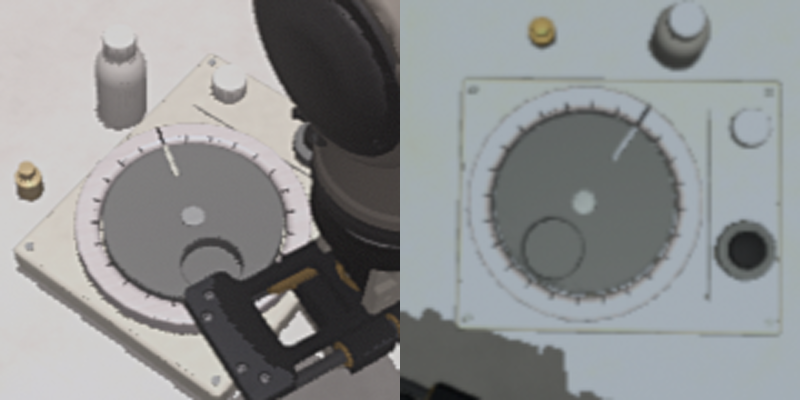

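The check picture shows the index (top crop (615,160)-(642,118)) running on into the long line. The two views give residuals of -0.5° and +0.4°, a mean of about 0. Cap, bottle and weight have not moved. Next I'll check the button and housing heights.

```bash
python3 - <<'E'
from h import *
for n,t in (("top","6"),("top","0"),("scene","0")):
    f=np.load(f"pics/{n}{t}.npz"); d=f["d"];p=f["p"]
    K,T=cam(n); v,u=np.mgrid[:384,:512]; x=np.c_[u.ravel(),v.ravel(),np.ones(u.size)]@np.linalg.inv(K).T*d.ravel()[:,None]*[1,-1,-1]
    W=(x-T[:3,3])@T[:3,:3]; g=cv2.cvtColor(p,cv2.COLOR_RGB2GRAY).ravel()
    r=np.hypot(W[:,0]-528.7,W[:,1]+249.2); ok=d.ravel()>0
    for a,b in ((0,6),(6,13),(13,16),(17,20),(20,23),(26,30)):
        m=ok&(r>=a)&(r<b); print(n,t,a,b,m.sum(),"z med",np.percentile(W[m,2],[10,50,90]),"gray",np.median(g[m]))
    m=ok&(r<20)&(g<60); print("dark centroid",W[m].mean(0),m.sum())
    m=ok&(np.hypot(W[:,0]-568.8,W[:,1]+126.6)<35); print("dial z",np.median(W[m,2]))
E
```

```text
top 6 0 6 23 z med [52.76 54.18 55.6 ] gray 40.0
top 6 6 13 88 z med [52.07 53.85 56.03] gray 37.0
top 6 13 16 60 z med [43.18 51.31 54.94] gray 61.0
top 6 17 20 74 z med [42.47 44.33 46.71] gray 103.0
top 6 20 23 90 z med [33.72 43.38 45.75] gray 105.0
top 6 26 30 141 z med [30.25 32.4  34.58] gray 170.0
dark centroid [ 528.89 -248.7    53.71] 140
dial z 50.049223520606695
top 0 0 6 24 z med [52.89 54.41 56.6 ] gray 36.0
top 0 6 13 90 z med [52.55 54.21 56.24] gray 33.5
top 0 13 16 58 z med [43.36 51.32 54.68] gray 55.5
top 0 17 20 72 z med [42.25 44.38 46.45] gray 94.0
top 0 20 23 91 z med [32.97 43.52 45.14] gray 97.0
top 0 26 30 140 z med [30.52 32.37 34.16] gray 157.0
dark centroid [ 528.84 -248.59   53.89] 145
dial z 49.96414918598544
scene 0 0 6 31 z med [51.94 53.57 54.69] gray 44.0
scene 0 6 13 122 z med [50.29 52.98 54.94] gray 43.0
scene 0 13 16 87 z med [42.81 48.32 53.41] gray 47.0
scene 0 17 20 67 z med [41.53 43.29 44.48] gray 93.0
scene 0 20 23 172 z med [31.57 40.15 44.64] gray 82.0
scene 0 26 30 130 z med [30.23 31.68 33.5 ] gray 159.0
dark centroid [ 526.9  -247.43   52.07] 207
dial z 49.301890971478784
```

The button top is at about 54 mm and the housing at about 44 mm, so fully in (48 mm) still stands proud of the housing. I'll press at (528.7, -249).

Request:
{"fn": "drive_tool", "kwargs": {"plan": [{"gripper": 0,"dx": -0.0296,"dy": -0.0198,"dz": 0,"spin": 0},{"gripper": 0,"dx": -0.0332,"dy": -0.0221,"dz": 0,"spin": 0},{"gripper": 0,"dx": -0.0332,"dy": -0.0221,"dz": 0,"spin": 0},{"gripper": 0,"dx": -0.0332,"dy": -0.0221,"dz": 0,"spin": 0},{"gripper": 0,"dx": -0.0332,"dy": -0.0221,"dz": 0,"spin": 0},{"gripper": 0,"dx": -0.0332,"dy": -0.0221,"dz": 0,"spin": 0},{"gripper": 0,"dx": 0,"dy": 0,"dz": 0.03,"spin": 0},{"gripper": 0,"dx": 0,"dy": 0,"dz": 0.035,"spin": 0},{"gripper": 0,"dx": 0,"dy": 0,"dz": 0.017,"spin": 0},{"gripper": 0,"dx": 0,"dy": 0,"dz": 0,"spin": 0},{"gripper": 0,"dx": 0,"dy": 0,"dz": 0,"spin": 0}]}}

```text
time_s: 10.7
ee_pos: [528.2, -249.3, 64.7]
ee_rot: [3.142, 0.0, 2.717]
ft_force: [-0.1, -0.7, 0.1]
opening: 0.6
```

```bash
python3 snap.py 7
```

```text
10.7 [ 528.23 -249.26   64.68] [3.14 0.   2.72] [-0.06 -0.69  0.12] [-0.57  0.62  1.56  0.    0.97 -1.72]
scene crop origin [166 118] scale 2.2222222222222223
top crop origin [194 126] scale 2.857142857142857
```

View pics/s7.png

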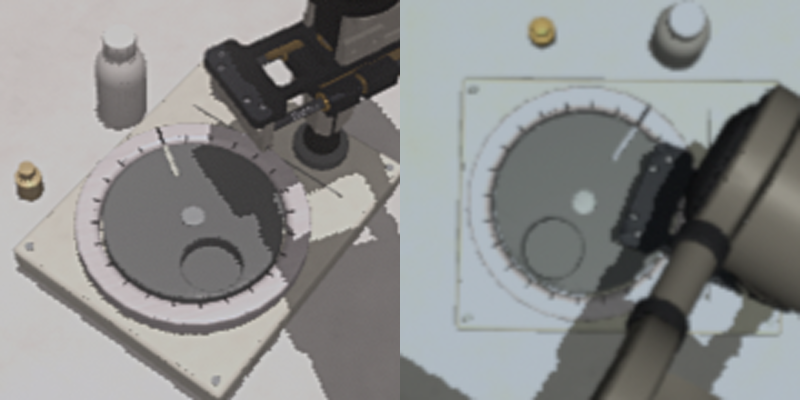

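The closed fingertips stand over the button (scene crop (322,150)), and the dial is still aligned. Pressing.

Request:
{"fn": "drive_tool", "kwargs": {"plan": [{"gripper": 0,"dx": 0,"dy": 0,"dz": 0.006,"spin": 0},{"gripper": 0,"dx": 0,"dy": 0,"dz": 0.004,"spin": 0},{"gripper": 0,"dx": 0,"dy": 0,"dz": 0.002,"spin": 0},{"gripper": 0,"dx": 0,"dy": 0,"dz": 0.002,"spin": 0},{"gripper": 0,"dx": 0,"dy": 0,"dz": 0.001,"spin": 0},{"gripper": 0,"dx": 0,"dy": 0,"dz": 0,"spin": 0}]}}

```text
time_s: 11.4
ee_pos: [527.8, -248.7, 49.9]
ee_rot: [3.142, 0.0, 2.718]
ft_force: [-0.0, 1.0, 4.4]
opening: 0.3
```

Request:
{"fn": "drive_tool", "kwargs": {"plan": [{"gripper": 0,"dx": 0,"dy": 0,"dz": 0.001,"spin": 0},{"gripper": 0,"dx": 0,"dy": 0,"dz": 0.001,"spin": 0},{"gripper": 0,"dx": 0,"dy": 0,"dz": 0,"spin": 0}]}}

```text
time_s: 11.7
ee_pos: [527.8, -248.7, 48.2]
ee_rot: [3.142, 0.001, 2.718]
ft_force: [-1.4, 1.3, 7.1]
opening: 0.5
```

Request:
{"fn": "drive_tool", "kwargs": {"plan": [{"gripper": 0,"dx": 0,"dy": 0,"dz": 0.001,"spin": 0},{"gripper": 0,"dx": 0,"dy": 0,"dz": 0.0005,"spin": 0},{"gripper": 0,"dx": 0,"dy": 0,"dz": 0,"spin": 0},{"gripper": 0,"dx": 0,"dy": 0,"dz": 0,"spin": 0}]}}

```text
time_s: 12.1
ee_pos: [527.9, -248.7, 48.0]
ee_rot: [-3.141, 0.001, 2.718]
ft_force: [-3.8, 2.3, 16.5]
opening: 0.8
```

The force rose to 16.5 N while z stayed at 48.0, so the button is at its end stop. I'll release it, lift off and move clear.

Request:
{"fn": "drive_tool", "kwargs": {"plan": [{"gripper": 0,"dx": 0,"dy": 0,"dz": -0.003,"spin": 0},{"gripper": 0,"dx": 0,"dy": 0,"dz": -0.005,"spin": 0},{"gripper": 0,"dx": 0,"dy": 0,"dz": -0.01,"spin": 0},{"gripper": 0,"dx": 0,"dy": 0,"dz": -0.03,"spin": 0},{"gripper": 0,"dx": 0,"dy": 0,"dz": -0.04,"spin": 0},{"gripper": 0,"dx": 0.035,"dy": 0.02,"dz": -0.02,"spin": 0},{"gripper": 0,"dx": 0.035,"dy": 0.02,"dz": 0,"spin": 0},{"gripper": 0,"dx": 0.035,"dy": 0.02,"dz": 0,"spin": 0},{"gripper": 0,"dx": 0.035,"dy": 0.02,"dz": 0,"spin": 0},{"gripper": 0,"dx": 0.035,"dy": 0.02,"dz": 0,"spin": 0},{"gripper": 0,"dx": 0.025,"dy": 0.02,"dz": 0,"spin": 0},{"gripper": 0,"dx": 0,"dy": 0,"dz": 0,"spin": 0},{"gripper": 0,"dx": 0,"dy": 0,"dz": 0,"spin": 0}]}}

```text
time_s: 13.4
ee_pos: [395.1, -57.0, 154.7]
ee_rot: [-3.142, 0.001, 2.719]
ft_force: [0.2, -1.0, 1.2]
opening: -0.0
```

```bash
python3 snap.py 8; python3 idx.py 8 310 340; python3 -c "
from h import *
for n in ('top','scene'):
  try: comb(n,np.load(f'pics/{n}8.npz')['p'],[568.8,-126.5])
  except Exception as e: print(e)
d0,d=[np.load(f'pics/top{k}.npz')['d'] for k in '08']
u,v=proj('top',[[528.7,-249,54]])[0].astype(int); print('button depth change',np.median(d[v-3:v+4,u-3:u+4])-np.median(d0[v-3:v+4,u-3:u+4]))"
```

```text
13.4 [395.05 -56.96 154.7 ] [-3.14  0.    2.72] [ 0.15 -1.02  1.19] [-0.34  0.2   1.95 -0.    0.99 -1.48]
scene crop origin [166 118] scale 2.2222222222222223
top crop origin [194 126] scale 2.857142857142857
58 67 angle 324.3511744303484 contrast 38.111603
62 67 angle 324.24856733359456 contrast 38.44033
80 88 angle 324.3923282860359 contrast 72.12012
top centre [ 568.18 -126.06] R 73.57637214851262 1070 idx 324.8626872779954 target 324.5679119203362 need -0.29477535765920493
top comb centre [ 568.91 -126.28] n 23 rms 0.18868116044273764 target comb/line 324.0992116986989 324.39750043543944 idx 324.6173577249314 (in/out 324.7854666670607 324.4225516132799 ) need -0.5181460262325004
scene centre [ 567.35 -125.35] R 72.23967354897442 974 idx 322.9889108869859 target 323.5444438195043 need 0.5555329325184175
scene comb centre [ 568.55 -127.11] n 20 rms 0.14428845241018473 target comb/line 324.1153278808177 324.01330471470504 idx 323.75973850927784 (in/out 323.6907649239906 323.80442760108275 ) need 0.3555893715398497
button depth change 0.5313721
```

View pics/s8.png

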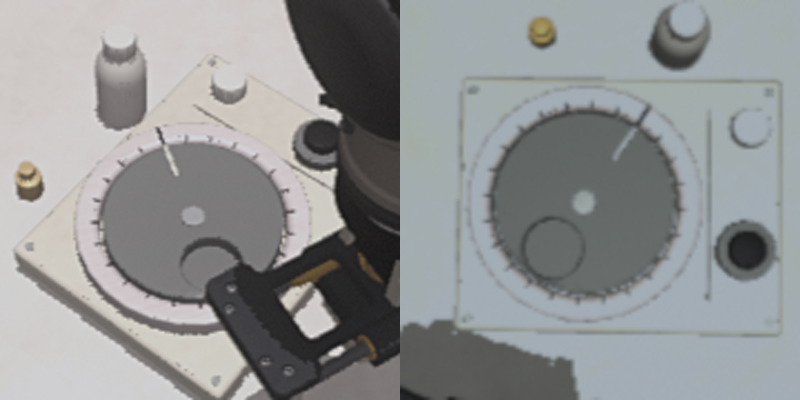

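The picture shows the index still running into the long line and the button (top crop (745,250)) back out. Cap (750,127), bottle (683,30) and weight (542,30) are where they were.

```bash
python3 -c "
from station import env; print(env.sign_off())"
```

```text
the job is handed in; nothing more can be done
None
```

The dial is set on the long line and the button was pressed afterwards, so I handed the job in at about 13.5 s on the robot's clock. No verdict was reported.

- **Dial:** With closed fingertips in the pocket I pushed the dial about 83° counter-clockwise. In the last pictures the index runs on into the long line. The two views disagree slightly on what is left: -0.5° from the top camera and +0.4° from the scene camera. They average to about 0, and each is about 0.6 mm at the index tip. The reading did not change when I pressed the button.
- **Button:** Pressed after the dial was set. It stopped at 48 mm above the worktop, about 6 mm below its rest height, and the force rose to 16.5 N there. After I let go it came back out, with its depth reading within 0.5 mm of the start.
- **Surroundings:** The cap, bottle and weight look unmoved in the pictures. The arm stands clear of everything. The highest force I read was 16.5 N.

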